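# Feel the plate gap with a taper gauge

## Robot

A 6-joint arm with a two-finger parallel gripper is mounted at the origin on a cart in front of the work surface, level with it; the furniture and walls round the work are solid. World frame = base frame: x ahead of the robot, y to its left, z up, the work surface at z = 0. Lengths are in mm, angles in rad, forces in N, time in s.
With the tool pointing down it reaches from about 325 to 900 mm from the base axis. Payload 3.5 kg.
Tool frame: the origin (TCP) lies midway between the tips of the shut fingers; the grasp point (between the pads) lies 19 mm behind it; z points along the fingers, y is the direction in which the jaws open and shut (so a half turn about z gives the same grasp; the last joint's range is limited). The gripper opens to 85 mm and grips with 20 to 120 N. Pads are 22 mm wide; open, the fingers measure 114 mm over their backs; the gripper's body (76 mm by 85 mm) begins 54 mm behind the grasp point. The pads swing forward as they close: fully open they stand 13 mm farther back than shut.
Start: joints at [-1.233, 0.276, -0.026, 1.268, 0, 1.467], TCP at [266.653, -565.259, 231.313] pointing down, gripper open.
Joint ranges: [-3.12, 3.12], [-0.85, 1.88], [-1.08, 1.24], [-1.95, 2.15], [-1.57, 1.53], [-3.14, 3.14]. Speed limits (rad/s): [2.57, 2.57, 3.14, 3.14, 3.14, 3.14].

## Interface

Orientations are given as a 3x3 rotation matrix whose columns are the frame's x, y, z axes.
In Python, from rig import ctrl, eyes gives the robot as it stands.
- The arm moves only by the tool play_rows, never from a script. Its argument "commands" is a list of rows, each an object of numbers: "dx", "dy", "dz": the shift along the world's x, y, z in m; "ax", "ay", "az": the turn, a rotation vector about the world's x, y, z in rad; "jaw": the opening, from 0 (shut) to 1 (fully open). A call has 1 to 5 rows; each row is the pose to reach, as a shift and turn from the pose commanded when the call began; what a row does not reach only later rows make up. A row lasts 1/8 s, in which the tool goes at most 62.5 mm and 10.7 degrees, less where a joint would pass 70% of its speed; a pose out of reach is approached as far as the arm can. A call with a gripper value outside its range is refused whole. The fingers move at their own pace and stop on an object; "squeeze" is the grip in N (left out, the last holds). Time passes only in rows, so rows that repeat a pose let the fingers close. It gives the time, the measured TCP pose, the force and the opening at its end, in the units of the state.
- ctrl.observe(): the state, without advancing time (a new reading comes with each control period).
- eyes.read_camera(name): name is "scene" or "top"; returns the picture (400x640x3 uint8, red, green, blue); there is no depth.
- eyes.camera_params(name): a dict with "mtx" (3x3 intrinsics, pixels), "view" (4x4, takes a point from world to camera coordinates). Camera axes: x right, y down, z forward; pixel columns grow to the right and rows downward; lengths in mm; the calibration is good to about 2 mm. A picture is of the moment at which its call begins. camera_params takes no time and is no camera call.
- ctrl.sign_off(): hands the job in, once; it reports no verdict.
The state is a dict: "clock": time; "q": joint angles; "qvel": joint speeds; "effort": joint torques, N m; "position": TCP position; "orientation": TCP orientation; "ft_force": force on the tool from outside, world axes, zero at the start; "torque": the same for the moment, N m; "width": finger opening in mm.
Only numpy, scipy, OpenCV 4.12 (cv2) and the standard library are available. Lean on these libraries where they do the work, as an engineer would, in place of code of your own. Each camera call takes 0.05 s, during which the arm holds its last target. There are 200 camera calls.

## Task

Check the gap of the plate jig: take the tapered gauge (the one with the tall rectangular bar handle) out of its rack, keep it upright and slide its blade down between the middle of the jig's two upright plates until it drags snugly, that is until it has pushed the sprung plate back by one to two millimetres, without ever forcing the plates wider than that by much. Finish while still gripping the gauge, holding it still at that depth and not letting go. Leave the other gauge in the rack and do not knock or shift the vial, the oil bottle and the petri dish.

Things in the scene. Friction and masses are not known exactly. Their poses are not given: they have to be found in the camera images.
- gauge: The tapered gauge, about 80 g: steel blade 24 mm wide (x), 60 mm long, a symmetric wedge 3 mm thick (y) at the tip and 11 mm at its top; then a shoulder 40 x 22 x 6 mm and a black bar handle of rectangular section, 26 (x) x 16 mm (y), 66 to 118 mm above the tip. Origin at the middle of the tip, z up to the handle. It hangs in the rack by its shoulder, tip 12 mm above the bench.
- gauge_grip (a point): The middle of the tapered gauge's bar handle, 94 mm above its tip, axes as gauge. Grip it across the 16 mm thickness (y) and lift it more than 65 mm, straight up, to clear the rack.
- flat_gauge_grip (a point): The middle of the handle of the other gauge: same blade length and shoulder, but a shorter round black handle (22 mm across, 30 mm tall) and a flat blade only 3 mm thick. It hangs in the rack's other slot, 66 mm away (along x of the rack); either gauge may be in either slot. Leave it.
- rack: Fixed grey gauge rack, 130 (x) x 60 (y) x 72 mm, with two slots 33 mm either side of its middle along x. Origin at the centre of its underside. The gauges in it have the same axes.
- stand: Fixed base of the plate jig, 100 (x) x 125 (y) x 12 mm, with 50 mm high cheeks at its two y ends; y is across the plates' gap, x along the plates. Origin at the centre of its underside. Both plates ride on a carriage that floats along y by 8 mm either way on a weak spring (0.12 N/mm), so they centre themselves on the blade.
- mouth (a point): Middle of the mouth of the gap between the two upright aluminium plates (90 mm long in x), level with their top edges, 90 mm above the bench; y across the gap, z up. The top 6 mm flare outward by 5 mm a side. Below, the gap is 5 to 7 mm: sprung plate 2.5 mm to -y of this point, set plate 2.5 to 4.5 mm to +y. The blade meets both plates with its tip 21 to 36 mm below this point.
- press_plate (a joint): How far the sprung plate (at -y, coil springs behind it) is pushed back, in m: 0 with the gap empty, up to 0.008. Its spring resists with 1 N at first and 2 N more per mm. The blade opens it 1 mm in 7.5 mm of depth; 1.5 mm takes a downward push of very roughly 4 to 7 N through friction. The blade stays by friction when the push stops.
- vial_mid (a point): Bystander: small sample vial with screw cap, 24 mm across, 50 mm tall; point half-way up.
- oil_mid (a point): Bystander: small bottle with screw cap, 26 mm across, 50 mm tall; point half-way up.
- petri_mid (a point): Bystander: clear petri dish, 93 mm across, 15 mm high; point half-way up.
Not all that is in view belongs to the job. Leave any red look-alike of the gauge alone.

How it is judged:
By the outcome, as a careful person would: the job done as asked, in the order asked, and still so for the second after the job is handed in, while the arm keeps its last pose, push and grip.
It also fails if it takes over 43 s, if anything falls off the work surface, if the arm or the gripper's body presses on something with over 40 N, if the wrist force passes 120 N, or if a joint passes its speed limit or range.

## Working session

There is one attempt and no reset: what is moved stays moved. The work goes in short steps, Python scripts to look and compute and a tool call to move; the robot and the scene stay as the last step left them, time stands still between calls to the robot, and variables do not carry over. Pictures are saved under pics/ and viewed, about 8 in all and at most 12, crops included, and the job is handed in when it is done.

Besides the shell and the picture viewer there is one more tool, called by a JSON object that holds its "op" and its "data", one argument or row to a line. play_rows: Moves the arm, as the interface text tells. Its arguments: {"type":"object","properties":{"commands":{"type":"array"},"squeeze":{"type":"number"}},"required":["commands"]}

```bash
mkdir -p pics; python3 - <<'E'
from rig import ctrl, eyes
import cv2,numpy as np
for n in("scene","top"):
    im=eyes.read_camera(n); cv2.imwrite(f"pics/{n}0.png",im[:,:,::-1])
    p=eyes.camera_params(n); print(n,np.round(p["mtx"],1).tolist(),np.round(p["view"],3).tolist())
s=ctrl.observe(); print(s)
E
```

```text
scene [[455.5, 0.0, 322.0], [0.0, 455.5, 197.1], [0.0, 0.0, 1.0]] [[0.525, -0.851, -0.011, -247.615], [-0.341, -0.198, -0.919, 281.876], [0.78, 0.486, -0.394, 728.092], [0.0, 0.0, 0.0, 1.0]]
top [[452.9, 0.0, 312.4], [0.0, 452.9, 202.0], [0.0, 0.0, 1.0]] [[0.012, -1.0, 0.006, 38.702], [-0.984, -0.013, -0.178, 559.393], [0.178, -0.004, -0.984, 1358.151], [0.0, 0.0, 0.0, 1.0]]
{'clock': 0.1, 'q': array([-1.23339727e+00,  2.77067111e-01, -2.77330004e-02,  1.26798730e+00,
       -1.59333806e-05,  1.46741383e+00]), 'qvel': array([ 0.00128415, -0.00176702,  0.00522616, -0.00041705,  0.00035243,
       -0.0011048 ]), 'effort': array([ 4.32161733e-04, -4.46707857e+01,  2.96128750e+01,  8.46825424e-03,
       -6.74568787e-05, -2.95089350e-06]), 'position': array([ 266.41949076, -564.6040734 ,  230.27024522]), 'orientation': array([[ 9.04418549e-01,  4.26645794e-01, -6.74151102e-04],
       [ 4.26646284e-01, -9.04416629e-01,  1.87354917e-03],
       [ 1.89628407e-04, -1.98209669e-03, -9.99998018e-01]]), 'ft_force': array([-0.0825112 , -1.06091202,  0.57324692]), 'torque': array([0.02236644, 0.00095897, 0.04681359]), 'width': 85.68566511350032}
```

View pics/top0.png

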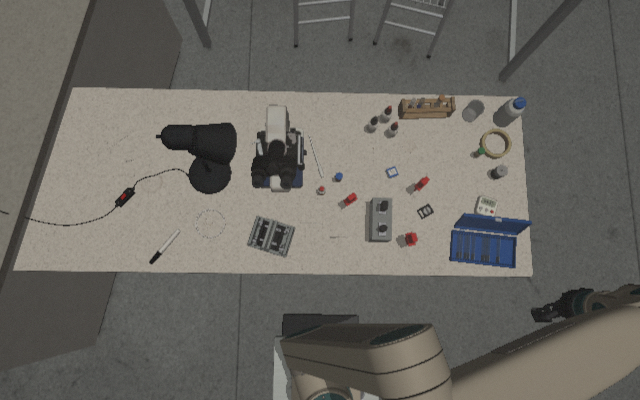

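View pics/scene0.png

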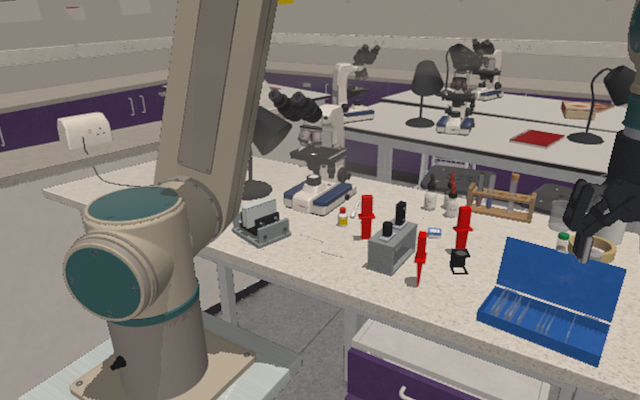

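The top view shows the rack at about (381,220) and the jig at about (271,236). The petri dish is at (210,223), and the vial and oil bottle at about (322,190) and (339,177). In the scene view the tall handle is at (400,212), in the far slot, and the short round one at (387,230). I'll zoom in next.

```bash
python3 - <<'E'
import cv2,numpy as np
a=cv2.imread("pics/top0.png"); b=cv2.imread("pics/scene0.png")
c=[cv2.resize(a[190:275,235:305],None,fx=5.7,fy=5.7,interpolation=cv2.INTER_CUBIC),cv2.resize(a[190:275,350:420],None,fx=5.7,fy=5.7,interpolation=cv2.INTER_CUBIC)]
cv2.imwrite("pics/c1.png",np.hstack(c))
cv2.imwrite("pics/c2.png",cv2.resize(b[180:290,225:425],None,fx=4,fy=4,interpolation=cv2.INTER_CUBIC))
E
```

```text
(no output)
```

View pics/c1.png

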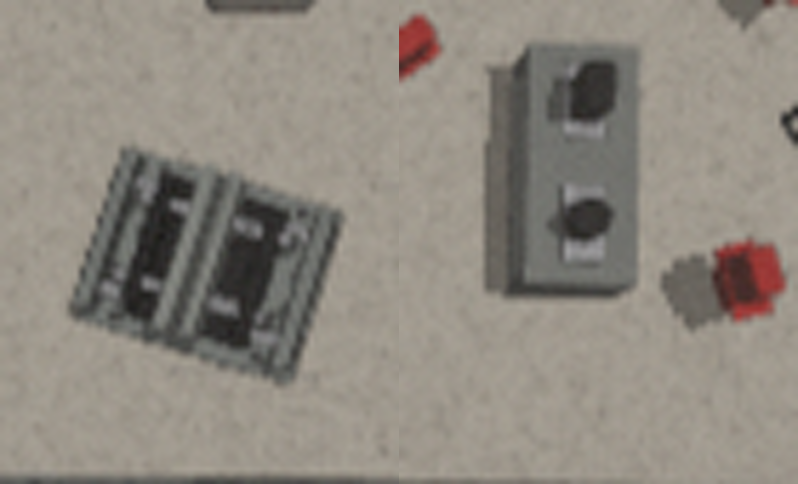

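View pics/c2.png

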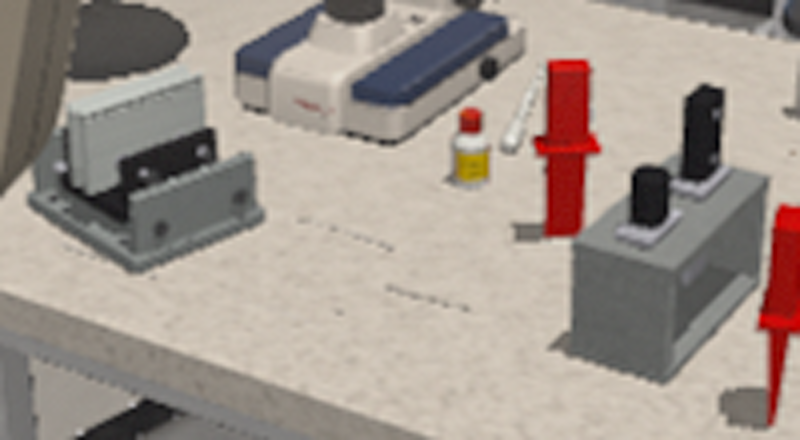

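```bash
cat > h.py <<'E'
import numpy as np
from rig import eyes
P={n:eyes.camera_params(n) for n in("scene","top")}
def ray(n,u,v):
    V=np.array(P[n]["view"]);R=V[:3,:3];C=-R.T@V[:3,3]
    return C,R.T@np.linalg.inv(P[n]["mtx"])@[u,v,1.]
def onz(n,uv,z):
    C,d=ray(n,*uv);return C+d*(z-C[2])/d[2]
def tri(a,b):
    A=np.zeros((3,3));y=np.zeros(3)
    for n,uv in(("scene",a),("top",b)):
        C,d=ray(n,*uv);d/=np.linalg.norm(d);M=np.eye(3)-np.outer(d,d);A+=M;y+=M@C
    return np.linalg.solve(A,y)
def proj(n,p):
    V=np.array(P[n]["view"]);c=V[:3,:3]@p+V[:3,3];q=P[n]["mtx"]@c;return q[:2]/q[2]
E
python3 - <<'E'
from h import *
import cv2
np.set_printoptions(precision=1,suppress=True)
for n in P: print(n,"C",ray(n,0,0)[0])
L=lambda u,v:(235+u/5.7-.4,190+v/5.7-.4); Rr=lambda u,v:(350+(u-399)/5.7-.4,190+v/5.7-.4); S=lambda u,v:(225+u/4-.4,180+v/4-.4)
rk=np.array([onz("top",Rr(*c),72) for c in[(529,45),(640,45),(637,288),(524,284)]]);print("rack",rk,rk.mean(0),np.linalg.norm(rk-np.roll(rk,-1,0),axis=1))
print("rackS",[onz("scene",S(*c),72) for c in[(572,240),(668,268),(770,180)]])
print("stand z50",np.array([onz("top",L(*c),50) for c in[(130,148),(343,212),(288,383),(72,315)]]))
print("tall top",onz("top",Rr(603,82),130),tri(S(708,90),Rr(600,78)),onz("scene",S(705,90),130))
a=cv2.imread("pics/top0.png");b=cv2.imread("pics/scene0.png")
x=cv2.resize(a[210:262,240:300],None,fx=8,fy=8,interpolation=cv2.INTER_CUBIC)
y=cv2.resize(b[190:252,228:296],None,fx=7,fy=7,interpolation=cv2.INTER_CUBIC)
# handle masks
for n,i,(x0,y0,x1,y1) in(("top",a,(372,195,392,245)),("scene",b,(375,195,412,240))):
    m=(i[y0:y1,x0:x1].max(2)<45).astype(np.uint8)
    k,_,st,ce=cv2.connectedComponentsWithStats(m)
    for j in range(1,k):
        if st[j,4]>15: print(n,st[j,:4]+[x0,y0,0,0],st[j,4],ce[j]+[x0,y0])
h=max(x.shape[0],y.shape[0]);f=lambda i:cv2.copyMakeBorder(i,0,h-i.shape[0],0,0,0)
o=np.hstack([f(x),y]) if y.shape[0]==h else np.hstack([x,f(y)])
print(o.shape,x.shape);cv2.imwrite("pics/c3.png",o[:, :800] if o.shape[1]<=800 else cv2.resize(o,(800,int(o.shape[0]*800/o.shape[1]))))
E
```

```text
scene C [-342.1 -508.8  543.1]
top C [ 308.3   51.1 1435.7]
rack [[ 571.4 -138.    72. ]
 [ 572.2 -197.8   72. ]
 [ 441.2 -193.7   72. ]
 [ 442.6 -133.9   72. ]] [ 506.9 -165.8   72. ] [ 59.8 131.1  59.8 128.9]
rackS [array([ 443., -134.,   72.]), array([ 441. , -190.7,   72. ]), array([ 564.7, -199.5,   72. ])]
stand z50 [[514.  215.3  50. ]
 [480.6  99.2  50. ]
 [388.4 126.7  50. ]
 [423.1 243.2  50. ]]
tall top [ 541.4 -167.8  130. ] [ 543.7 -166.6  129. ] [ 540.9 -166.1  130. ]
scene [395 202  10  23] 169 [399.8 213.1]
scene [383 222   9  15] 120 [387.  228.5]
(434, 956, 3) (416, 480, 3)
```

View pics/c3.png

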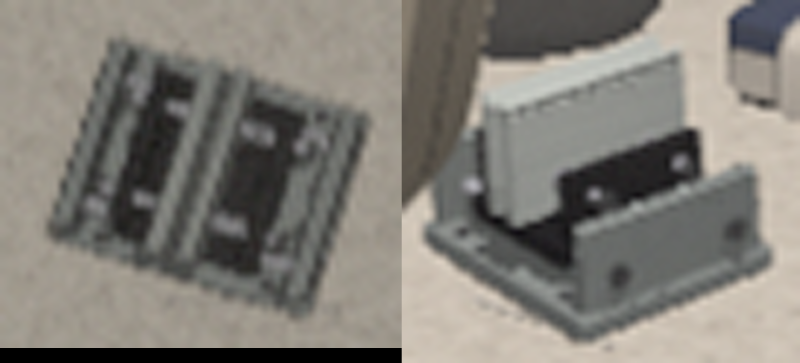

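```bash
python3 - <<'E'
from h import *
import cv2
np.set_printoptions(precision=1,suppress=True)
k=6.695; T=lambda u,v:(240+u/k-.44,210+v/k-.44); k2=5.858; S=lambda u,v:(228+(u-401.7)/k2-.43,190+v/k2-.43)
A=onz("top",T(223,72),90);B=onz("top",T(172,257),90);print("gap ends",A,B,np.linalg.norm(A-B),"mid",(A+B)/2)
for c in[(110,42),(370,112),(310,315),(50,235)]: print("stand",onz("top",T(*c),55))
print("scene plate corners",*[onz("scene",S(*c),90) for c in[(486,95),(516,112),(684,55),(652,40)]])
print("scene base corners",*[onz("scene",S(*c),12) for c in[(425,237),(580,330),(772,250)]])
a=cv2.cvtColor(cv2.imread("pics/top0.png"),cv2.COLOR_BGR2GRAY).astype(np.float32)
# profile across gap in world coordinates z=90
e=(A-B)/np.linalg.norm(A-B);n=np.array([-e[1],e[0],0]);M=(A+B)/2;print("e",e,"n",n)
for z in(90,):
  s=np.arange(-24,25,1.5);acc=[]
  for t in np.linspace(-35,35,30):
    p=np.array([proj("top",M+e*t+n*i) for i in s],np.float32)
    acc.append(cv2.remap(a,p[:,0],p[:,1],cv2.INTER_LINEAR).ravel())
  acc=np.array(acc)
  for h in(acc[:15],acc[15:]): print(np.c_[s,h.mean(0)].round(1).tolist())
for nm in("top",):
  im=cv2.imread("pics/top0.png").astype(int);m=((im[:,:,2]>110)&(im[:,:,1]<60)).astype(np.uint8);k,_,st,ce=cv2.connectedComponentsWithStats(m)
  for j in range(1,k):
    if st[j,4]>15: print("red",ce[j],st[j,4],onz("top",ce[j],100),onz("top",ce[j],0))
E
```

```text
gap ends [494.3 163.8  90. ] [411.4 184.   90. ] 85.32200694776154 mid [452.8 173.9  90. ]
stand [512.3 219.   55. ]
stand [481.5  98.9  55. ]
stand [388.7 124.2  55. ]
stand [423.3 243.2  55. ]
scene plate corners [412.1 190.6  90. ] [405.3 168.7  90. ] [487.1 144.7  90. ] [493.3 166.6  90. ]
scene base corners [413.1 234.2  12. ] [383.  123.8  12. ] [479.7  96.9  12. ]
e [ 1.  -0.2  0. ] n [0.2 1.  0. ]
[[-24.0, 62.1], [-22.5, 63.0], [-21.0, 62.5], [-19.5, 62.6], [-18.0, 64.6], [-16.5, 65.9], [-15.0, 68.1], [-13.5, 71.7], [-12.0, 77.1], [-10.5, 87.7], [-9.0, 104.8], [-7.5, 118.2], [-6.0, 119.0], [-4.5, 109.5], [-3.0, 95.1], [-1.5, 82.1], [0.0, 75.7], [1.5, 77.1], [3.0, 86.7], [4.5, 104.2], [6.0, 119.2], [7.5, 125.5], [9.0, 124.2], [10.5, 110.9], [12.0, 88.1], [13.5, 67.9], [15.0, 57.4], [16.5, 55.0], [18.0, 54.9], [19.5, 54.5], [21.0, 53.1], [22.5, 50.0], [24.0, 45.4]]
[[-24.0, 63.0], [-22.5, 61.7], [-21.0, 61.6], [-19.5, 63.3], [-18.0, 65.4], [-16.5, 69.1], [-15.0, 72.9], [-13.5, 77.5], [-12.0, 89.1], [-10.5, 105.9], [-9.0, 116.8], [-7.5, 115.7], [-6.0, 107.6], [-4.5, 95.9], [-3.0, 83.5], [-1.5, 77.0], [0.0, 78.7], [1.5, 89.3], [3.0, 106.0], [4.5, 118.7], [6.0, 124.0], [7.5, 121.8], [9.0, 110.1], [10.5, 92.0], [12.0, 75.2], [13.5, 63.8], [15.0, 58.8], [16.5, 56.6], [18.0, 54.3], [19.5, 49.7], [21.0, 43.1], [22.5, 41.2], [24.0, 42.8]]
red [424.  180.5] 26 [ 620.4 -291.   100. ] [ 643.8 -316.6    0. ]
red [351.5 197.2] 31 [566.2 -71.3 100. ] [585.5 -80.4   0. ]
red [412.2 237.8] 43 [ 446.3 -250.6  100. ] [ 456.6 -273.2    0. ]
```

The rack matches its given size (131 x 60 mm), and the tall handle's top triangulates to z=129, against 130 expected. The tapered gauge is at about (540.5, -166.5) with yaw -1.5°. The jig mouth is at about (452, 172) with yaw -15.3°. I'm moving above the gauge, turning +2.674 rad on the way.

{"op": "play_rows", "data": {
  "commands": [
    {"dx":0.018,"dy":0.026,"dz":0.02,"az":0.178,"jaw":0.5},
    {"dx":0.036,"dy":0.052,"dz":0.04,"az":0.356,"jaw":0.5},
    {"dx":0.054,"dy":0.078,"dz":0.06,"az":0.534,"jaw":0.5},
    {"dx":0.072,"dy":0.104,"dz":0.08,"az":0.712,"jaw":0.5},
    {"dx":0.09,"dy":0.13,"dz":0.08,"az":0.89,"jaw":0.5}
  ]
}}

```text
invalid input
```

{"op": "play_rows", "data": {
  "commands": [
    {"dx":0.018,"dy":0.026,"az":0.178,"jaw":0.5},
    {"dx":0.036,"dy":0.052,"az":0.356,"jaw":0.5},
    {"dx":0.054,"dy":0.078,"az":0.534,"jaw":0.5},
    {"dx":0.072,"dy":0.104,"az":0.712,"jaw":0.5},
    {"dx":0.09,"dy":0.13,"az":0.89,"jaw":0.5}
  ]
}}

```text
invalid input
```

{"op": "play_rows", "data": {
  "commands": [
    {"dx":0.018,"dy":0.028,"az":0.178,"jaw":0.5},
    {"dx":0.036,"dy":0.056,"az":0.356,"jaw":0.5},
    {"dx":0.054,"dy":0.084,"az":0.534,"jaw":0.5},
    {"dx":0.074,"dy":0.112,"az":0.712,"jaw":0.5},
    {"dx":0.094,"dy":0.139,"az":0.894,"jaw":0.5}
  ]
}}

```text
invalid input
```

{"op": "play_rows", "data": {
  "commands": [
    {"dx":0.018,"dy":0.026,"dz":0.02,"ax":0,"ay":0,"az":0.178,"jaw":0.5},
    {"dx":0.036,"dy":0.052,"dz":0.04,"ax":0,"ay":0,"az":0.356,"jaw":0.5},
    {"dx":0.054,"dy":0.078,"dz":0.06,"ax":0,"ay":0,"az":0.534,"jaw":0.5},
    {"dx":0.072,"dy":0.104,"dz":0.08,"ax":0,"ay":0,"az":0.712,"jaw":0.5},
    {"dx":0.09,"dy":0.13,"dz":0.08,"ax":0,"ay":0,"az":0.89,"jaw":0.5}
  ],
  "squeeze": 60
}}

```text
clock: 0.72
position: [357.6, -435.1, 313.0]
orientation: [[0.232, 0.973, 0.002], [0.973, -0.232, -0.002], [-0.002, 0.002, -1.0]]
ft_force: [1.2, -0.1, -0.2]
width: 42.6
```

{"op": "play_rows", "data": {
  "commands": [
    {"dx":0.018,"dy":0.026,"dz":0,"ax":0,"ay":0,"az":0.178,"jaw":0.5},
    {"dx":0.036,"dy":0.052,"dz":0,"ax":0,"ay":0,"az":0.356,"jaw":0.5},
    {"dx":0.054,"dy":0.078,"dz":0,"ax":0,"ay":0,"az":0.534,"jaw":0.5},
    {"dx":0.072,"dy":0.104,"dz":0,"ax":0,"ay":0,"az":0.712,"jaw":0.5},
    {"dx":0.09,"dy":0.13,"dz":0,"ax":0,"ay":0,"az":0.89,"jaw":0.5}
  ],
  "squeeze": 60
}}

```text
clock: 1.35
position: [446.9, -304.1, 310.8]
orientation: [[-0.61, 0.793, -0.001], [0.793, 0.61, 0.001], [0.001, -0.0, -1.0]]
ft_force: [0.1, 0.0, 0.3]
width: 42.6
```

{"op": "play_rows", "data": {
  "commands": [
    {"dx":0.018,"dy":0.028,"dz":0,"ax":0,"ay":0,"az":0.178,"jaw":0.5},
    {"dx":0.036,"dy":0.056,"dz":0,"ax":0,"ay":0,"az":0.356,"jaw":0.5},
    {"dx":0.054,"dy":0.084,"dz":-0.03,"ax":0,"ay":0,"az":0.534,"jaw":0.5},
    {"dx":0.074,"dy":0.112,"dz":-0.06,"ax":0,"ay":0,"az":0.712,"jaw":0.5},
    {"dx":0.094,"dy":0.139,"dz":-0.1,"ax":0,"ay":0,"az":0.894,"jaw":0.5}
  ],
  "squeeze": 60
}}

```text
clock: 1.98
position: [541.7, -165.5, 210.9]
orientation: [[-1.0, 0.021, 0.002], [0.021, 1.0, -0.001], [-0.002, -0.001, -1.0]]
ft_force: [0.7, 0.1, 0.2]
width: 42.3
```

{"op": "play_rows", "data": {
  "commands": [
    {"dx":-0.001,"dy":-0.001,"dz":-0.04,"ax":0,"ay":0,"az":0,"jaw":0.5},
    {"dx":-0.001,"dy":-0.001,"dz":-0.07,"ax":0,"ay":0,"az":0,"jaw":0.5},
    {"dx":-0.001,"dy":-0.001,"dz":-0.1,"ax":0,"ay":0,"az":0,"jaw":0.5},
    {"dx":-0.001,"dy":-0.001,"dz":-0.122,"ax":0,"ay":0,"az":0,"jaw":0.5},
    {"dx":-0.001,"dy":-0.001,"dz":-0.122,"ax":0,"ay":0,"az":0,"jaw":0.5}
  ],
  "squeeze": 60
}}

```text
clock: 2.6
position: [537.3, -166.2, 86.9]
orientation: [[-1.0, 0.027, -0.005], [0.027, 1.0, 0.002], [0.005, 0.002, -1.0]]
ft_force: [0.4, -0.4, 0.6]
width: 42.9
```

```bash
python3 - <<'E'
from rig import ctrl, eyes
import cv2,numpy as np
a=eyes.read_camera("top")[:,:,::-1];b=eyes.read_camera("scene")[:,:,::-1]
cv2.imwrite("pics/t1.png",a);cv2.imwrite("pics/s1.png",b)
cv2.imwrite("pics/c4.png",np.hstack([cv2.resize(a[170:260,340:430],(400,400),interpolation=cv2.INTER_CUBIC),cv2.resize(b[160:280,340:460],(400,400),interpolation=cv2.INTER_CUBIC)]))
E
```

```text
(no output)
```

View pics/c4.png

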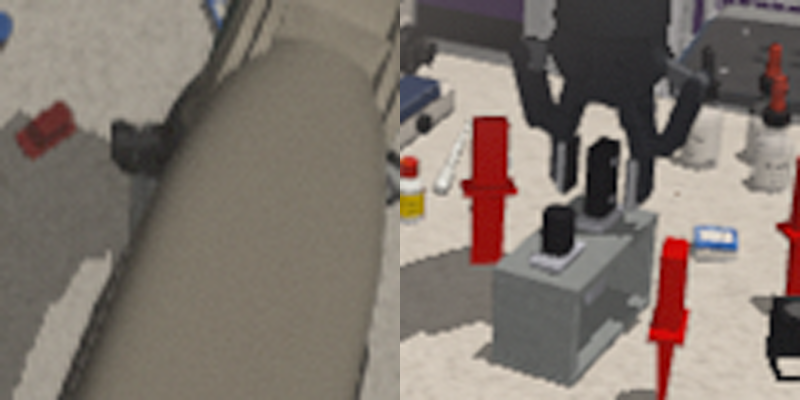

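The fingers at crop x=566 and x=638 straddle the tall handle at x=602. Closing now.

{"op": "play_rows", "data": {
  "commands": [
    {"dx":0.002,"dy":0,"dz":0,"ax":0,"ay":0,"az":0,"jaw":0.4},
    {"dx":0.002,"dy":0,"dz":0,"ax":0,"ay":0,"az":0,"jaw":0.25},
    {"dx":0.002,"dy":0,"dz":0,"ax":0,"ay":0,"az":0,"jaw":0.1},
    {"dx":0.002,"dy":0,"dz":0,"ax":0,"ay":0,"az":0,"jaw":0},
    {"dx":0.002,"dy":0,"dz":0,"ax":0,"ay":0,"az":0,"jaw":0}
  ],
  "squeeze": 60
}}

```text
clock: 3.32
position: [542.5, -167.5, 90.4]
orientation: [[-1.0, 0.027, 0.002], [0.027, 1.0, -0.001], [-0.002, -0.001, -1.0]]
ft_force: [0.2, 0.1, 5.4]
width: 15.3
```

{"op": "play_rows", "data": {
  "commands": [
    {"dx":0,"dy":0,"dz":0,"ax":0,"ay":0,"az":0,"jaw":0},
    {"dx":0,"dy":0,"dz":0,"ax":0,"ay":0,"az":0,"jaw":0},
    {"dx":0,"dy":0,"dz":0.004,"ax":0,"ay":0,"az":0,"jaw":0}
  ],
  "squeeze": 60
}}

```text
clock: 3.7
position: [541.1, -167.1, 92.9]
orientation: [[-1.0, 0.027, -0.001], [0.027, 1.0, 0.0], [0.001, 0.0, -1.0]]
ft_force: [-0.3, 0.5, -1.5]
width: 15.3
```

{"op": "play_rows", "data": {
  "commands": [
    {"dx":0,"dy":0,"dz":0.02,"ax":0,"ay":0,"az":0,"jaw":0},
    {"dx":0,"dy":0,"dz":0.045,"ax":0,"ay":0,"az":0,"jaw":0},
    {"dx":0,"dy":0,"dz":0.07,"ax":0,"ay":0,"az":0,"jaw":0},
    {"dx":0,"dy":0,"dz":0.1,"ax":0,"ay":0,"az":0,"jaw":0},
    {"dx":0,"dy":0,"dz":0.13,"ax":0,"ay":0,"az":0,"jaw":0}
  ],
  "squeeze": 60
}}

```text
clock: 4.32
position: [540.8, -167.0, 223.4]
orientation: [[-1.0, 0.027, -0.002], [0.027, 1.0, 0.001], [0.002, 0.001, -1.0]]
ft_force: [-0.1, 0.7, -0.6]
width: 15.3
```

{"op": "play_rows", "data": {
  "commands": [
    {"dx":-0.009,"dy":0.035,"dz":0,"ax":0,"ay":0,"az":-0.03,"jaw":0},
    {"dx":-0.02,"dy":0.075,"dz":0,"ax":0,"ay":0,"az":-0.06,"jaw":0},
    {"dx":-0.03,"dy":0.115,"dz":0,"ax":0,"ay":0,"az":-0.1,"jaw":0},
    {"dx":-0.041,"dy":0.155,"dz":0,"ax":0,"ay":0,"az":-0.13,"jaw":0},
    {"dx":-0.052,"dy":0.195,"dz":0,"ax":0,"ay":0,"az":-0.16,"jaw":0}
  ],
  "squeeze": 60
}}

```text
clock: 4.95
position: [488.5, 28.9, 222.7]
orientation: [[-0.982, 0.187, -0.001], [0.187, 0.982, 0.0], [0.001, -0.0, -1.0]]
ft_force: [-0.2, 1.4, -1.4]
width: 15.3
```

{"op": "play_rows", "data": {
  "commands": [
    {"dx":-0.01,"dy":0.04,"dz":0,"ax":0,"ay":0,"az":-0.02,"jaw":0},
    {"dx":-0.02,"dy":0.08,"dz":0,"ax":0,"ay":0,"az":-0.05,"jaw":0},
    {"dx":-0.03,"dy":0.12,"dz":0,"ax":0,"ay":0,"az":-0.08,"jaw":0},
    {"dx":-0.037,"dy":0.144,"dz":-0.02,"ax":0,"ay":0,"az":-0.08,"jaw":0},
    {"dx":-0.037,"dy":0.144,"dz":-0.03,"ax":0,"ay":0,"az":-0.08,"jaw":0}
  ],
  "squeeze": 60
}}

```text
clock: 5.58
position: [450.9, 172.5, 191.8]
orientation: [[-0.965, 0.261, -0.003], [0.261, 0.965, -0.001], [0.002, -0.002, -1.0]]
ft_force: [0.6, -0.3, -0.7]
width: 15.5
```

```bash
python3 - <<'E'
from rig import ctrl, eyes
import cv2,numpy as np
a=eyes.read_camera("top")[:,:,::-1];b=eyes.read_camera("scene")[:,:,::-1]
cv2.imwrite("pics/t2.png",a);cv2.imwrite("pics/s2.png",b)
cv2.imwrite("pics/c5.png",np.hstack([cv2.resize(a[200:270,230:300],(400,400),interpolation=cv2.INTER_CUBIC),cv2.resize(b[165:255,222:312],(400,400),interpolation=cv2.INTER_CUBIC)]))
s=ctrl.observe();print(s["position"],s["orientation"].round(3),s["q"])
E
```

```text
[451.13928356 171.07286468 191.56059241] [[-0.965  0.263 -0.004]
 [ 0.263  0.965 -0.002]
 [ 0.003 -0.002 -1.   ]] [ 2.28792380e-01  5.22814702e-02 -3.79929158e-01  1.14245257e+00
 -7.01261915e-04  4.95187985e-01]
```

View pics/c5.png

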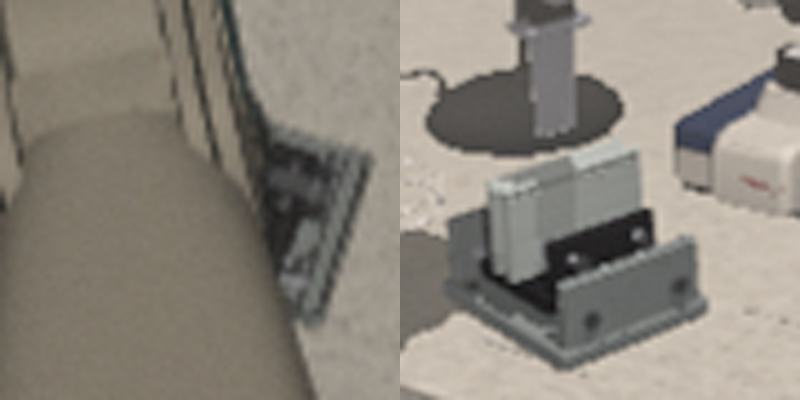

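The top camera is blocked by the arm. In the scene view the blade tip is at crop (555,136) and the plates' top runs from (487,185)/(508,197) to (610,140)/(638,152). I'll use the tip to check the scene camera's offset.

```bash
python3 - <<'E'
from h import *
import cv2
np.set_printoptions(precision=1,suppress=True)
b=cv2.imread("pics/s2.png")
k=400/90;S=lambda u,v:(222+(u-400)/k-.4,165+v/k-.4)
T=np.array([451.1,171.5,114.]);ex=np.array([.965,-.263,0])
print("tip proj",proj("scene",T),[proj("scene",T+ex*s) for s in(-12,12)],"seen",S(555,136), S(535,134),S(576,136))
n=np.array([.263,.965,0]);M=np.array([452.5,173,90.])
print("pred plate corners",[((np.array(proj("scene",M+ex*i*45+n*j*11.5))+.4-[222,165])*k+[400,0]).round() for i,j in((-1,1),(-1,-1),(1,-1),(1,1))])
c=b[180:230,228:292];o=cv2.resize(c,(768,600),interpolation=cv2.INTER_NEAREST)
cv2.imwrite("pics/c6.png",o)
E
```

```text
tip proj [257.6 192.8] [array([253.6, 194.2]), array([261.6, 191.5])] seen (256.475, 195.2) (251.975, 194.75) (261.20000000000005, 195.2)
pred plate corners [array([483., 181.]), array([507., 194.]), array([639., 147.]), array([615., 136.])]
```

View pics/c6.png

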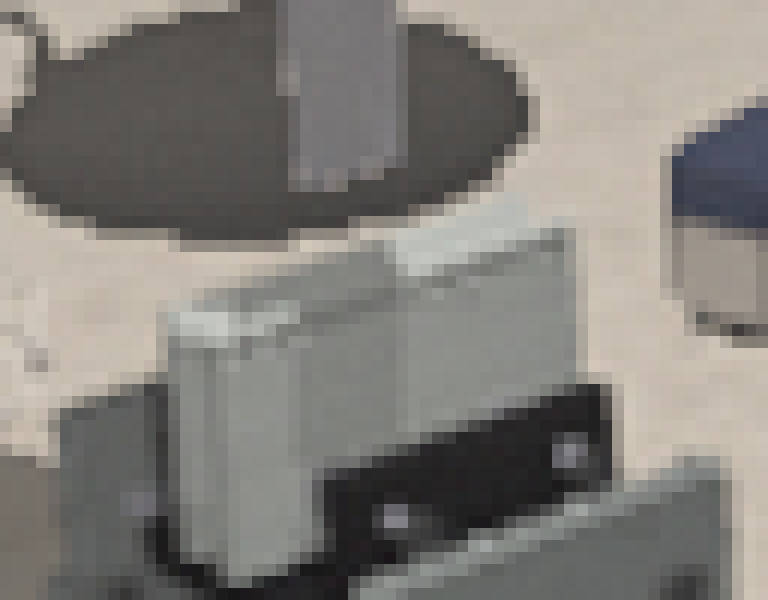

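{"op": "play_rows", "data": {
  "commands": [
    {"dx":0.003,"dy":0.0005,"dz":-0.005,"ax":0,"ay":0,"az":0,"jaw":0},
    {"dx":0.003,"dy":0.0005,"dz":-0.01,"ax":0,"ay":0,"az":0,"jaw":0},
    {"dx":0.003,"dy":0.0005,"dz":-0.01,"ax":0,"ay":0,"az":0,"jaw":0}
  ],
  "squeeze": 60
}}

```text
clock: 6.05
position: [455.7, 171.7, 183.0]
orientation: [[-0.964, 0.265, -0.001], [0.265, 0.964, -0.0], [0.001, -0.0, -1.0]]
ft_force: [-0.7, 0.7, -1.0]
width: 15.5
```

```bash
cat > m.py <<'E'
from rig import ctrl, eyes
import numpy as np,sys
R=[]
for i in range(int(sys.argv[1]) if len(sys.argv)>1 else 8):
    eyes.read_camera("scene");s=ctrl.observe();R.append(np.r_[s["position"],s["ft_force"],s["torque"]])
R=np.array(R);print(s["clock"],"pos",R[:,:3].mean(0).round(2),"F",R[:,3:6].mean(0).round(2),"sd",R[:,3:6].std(0).round(2),"psd",R[:,:3].std(0).round(2),"T",R[:,6:].mean(0).round(3),"w",round(s["width"],1))
E
python3 m.py
```

```text
6.45 pos [455.82 172.11 183.49] F [ 0.16 -0.15 -0.91] sd [0.23 0.66 0.62] psd [0.06 0.16 0.1 ] T [ 0.002  0.005 -0.011] w 15.5
```

{"op": "play_rows", "data": {
  "commands": [
    {"dx":-0.001,"dy":0,"dz":-0.008,"ax":0,"ay":0,"az":0,"jaw":0},
    {"dx":-0.001,"dy":0,"dz":-0.015,"ax":0,"ay":0,"az":0,"jaw":0},
    {"dx":-0.001,"dy":0,"dz":-0.019,"ax":0,"ay":0,"az":0,"jaw":0},
    {"dx":-0.001,"dy":0,"dz":-0.021,"ax":0,"ay":0,"az":0,"jaw":0}
  ],
  "squeeze": 60
}}

```text
clock: 6.95
position: [454.4, 172.2, 161.8]
orientation: [[-0.965, 0.264, -0.001], [0.264, 0.965, -0.0], [0.001, -0.0, -1.0]]
ft_force: [0.1, -0.7, -0.5]
width: 15.2
```

```bash
python3 m.py 6
```

```text
7.25 pos [454.66 172.25 162.23] F [ 0.07  0.34 -0.66] sd [0.46 0.42 0.37] psd [0.18 0.04 0.28] T [0.021 0.006 0.003] w 15.9
```

{"op": "play_rows", "data": {
  "commands": [
    {"dx":0,"dy":0,"dz":-0.003,"ax":0,"ay":0,"az":0,"jaw":0},
    {"dx":0,"dy":0,"dz":-0.006,"ax":0,"ay":0,"az":0,"jaw":0},
    {"dx":0,"dy":0,"dz":-0.008,"ax":0,"ay":0,"az":0,"jaw":0}
  ],
  "squeeze": 60
}}

```text
clock: 7.62
position: [454.5, 172.2, 154.0]
orientation: [[-0.965, 0.264, -0.0], [0.264, 0.965, -0.0], [0.0, -0.0, -1.0]]
ft_force: [-0.6, 0.1, -0.7]
width: 15.5
```

```bash
python3 m.py 6; python3 - <<'E'
from rig import eyes
import cv2
b=eyes.read_camera("scene")[:,:,::-1];cv2.imwrite("pics/s3.png",b)
cv2.imwrite("pics/c7.png",cv2.resize(b[160:230,228:298],(600,600),interpolation=cv2.INTER_NEAREST))
E
```

```text
7.925 pos [454.5  172.22 154.09] F [ 0.1   0.17 -0.72] sd [0.46 0.37 0.58] psd [0.12 0.03 0.2 ] T [ 0.035 -0.01  -0.01 ] w 15.8
```

View pics/c7.png

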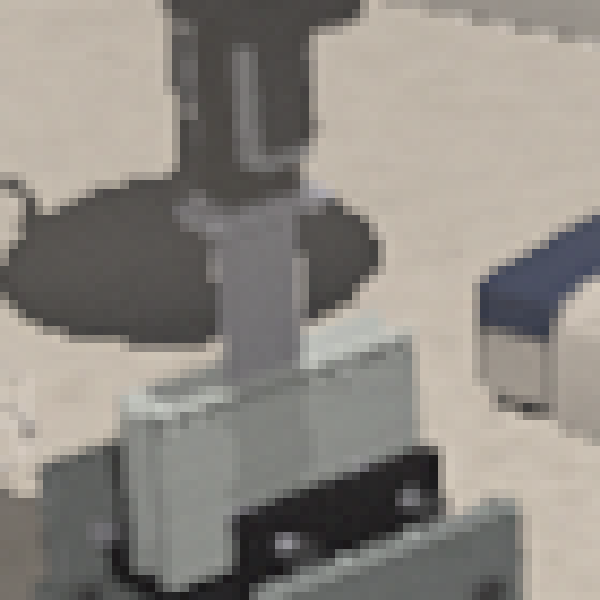

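The blade (columns 228–300) is in the gap between the plates, about mid-length: the plates run 140–396, centre about 268. I'll step down and record the force.

{"op": "play_rows", "data": {
  "commands": [
    {"dx":0,"dy":0,"dz":-0.002,"ax":0,"ay":0,"az":0,"jaw":0},
    {"dx":0,"dy":0,"dz":-0.004,"ax":0,"ay":0,"az":0,"jaw":0},
    {"dx":0,"dy":0,"dz":-0.004,"ax":0,"ay":0,"az":0,"jaw":0}
  ],
  "squeeze": 60
}}

```text
clock: 8.35
position: [454.5, 172.2, 150.1]
orientation: [[-0.965, 0.264, -0.0], [0.264, 0.965, -0.0], [0.0, -0.0, -1.0]]
ft_force: [-0.9, 0.6, -2.3]
width: 15.6
```

```bash
python3 m.py 8
```

```text
8.75 pos [454.61 172.25 150.29] F [ 0.05  0.33 -1.31] sd [0.29 0.29 0.22] psd [0.05 0.02 0.08] T [0.069 0.009 0.005] w 15.5
```

{"op": "play_rows", "data": {
  "commands": [
    {"dx":0,"dy":0,"dz":-0.0015,"ax":0,"ay":0,"az":0,"jaw":0},
    {"dx":0,"dy":0,"dz":-0.003,"ax":0,"ay":0,"az":0,"jaw":0},
    {"dx":0,"dy":0,"dz":-0.003,"ax":0,"ay":0,"az":0,"jaw":0}
  ],
  "squeeze": 60
}}

```text
clock: 9.12
position: [454.5, 172.2, 147.1]
orientation: [[-0.965, 0.264, -0.0], [0.264, 0.965, -0.0], [0.0, -0.0, -1.0]]
ft_force: [-0.4, 0.9, -1.2]
width: 15.6
```

```bash
python3 m.py 8
```

```text
9.525 pos [454.59 172.25 147.28] F [-0.19  0.35 -0.81] sd [0.41 0.31 0.38] psd [0.04 0.01 0.06] T [ 0.086  0.015 -0.003] w 15.3
```

{"op": "play_rows", "data": {
  "commands": [
    {"dx":0.0002,"dy":0.001,"dz":0,"ax":0,"ay":0,"az":0,"jaw":0},
    {"dx":0.0004,"dy":0.002,"dz":-0.001,"ax":0,"ay":0,"az":0,"jaw":0},
    {"dx":0.0004,"dy":0.002,"dz":-0.002,"ax":0,"ay":0,"az":0,"jaw":0},
    {"dx":0.0004,"dy":0.002,"dz":-0.002,"ax":0,"ay":0,"az":0,"jaw":0}
  ],
  "squeeze": 60
}}

```text
clock: 10.02
position: [454.9, 174.2, 145.2]
orientation: [[-0.965, 0.264, -0.0], [0.264, 0.965, -0.0], [0.0, -0.0, -1.0]]
ft_force: [-0.9, -0.3, -0.8]
width: 15.3
```

```bash
python3 m.py 8
```

```text
10.425 pos [455.04 174.22 145.3 ] F [-0.13 -0.01 -0.74] sd [0.48 0.46 0.42] psd [0.04 0.01 0.04] T [ 0.011 -0.015  0.019] w 15.5
```

{"op": "play_rows", "data": {
  "commands": [
    {"dx":0,"dy":0,"dz":-0.001,"ax":0,"ay":0,"az":0,"jaw":0},
    {"dx":0,"dy":0,"dz":-0.002,"ax":0,"ay":0,"az":0,"jaw":0},
    {"dx":0,"dy":0,"dz":-0.002,"ax":0,"ay":0,"az":0,"jaw":0}
  ],
  "squeeze": 60
}}

```text
clock: 10.8
position: [454.9, 174.2, 143.2]
orientation: [[-0.965, 0.264, -0.0], [0.264, 0.965, -0.0], [0.0, -0.0, -1.0]]
ft_force: [1.1, 0.6, -1.4]
width: 15.6
```

```bash
python3 m.py 8
```

```text
11.2 pos [455.05 174.24 143.3 ] F [ 0.11 -0.08 -0.58] sd [0.52 0.26 0.41] psd [0.03 0.01 0.04] T [ 0.009  0.015 -0.007] w 15.5
```

{"op": "play_rows", "data": {
  "commands": [
    {"dx":0,"dy":0,"dz":-0.001,"ax":0,"ay":0,"az":0,"jaw":0},
    {"dx":0,"dy":0,"dz":-0.002,"ax":0,"ay":0,"az":0,"jaw":0},
    {"dx":0,"dy":0,"dz":-0.002,"ax":0,"ay":0,"az":0,"jaw":0}
  ],
  "squeeze": 60
}}

```text
clock: 11.58
position: [454.9, 174.2, 141.2]
orientation: [[-0.965, 0.264, -0.0], [0.264, 0.965, -0.0], [0.0, -0.0, -1.0]]
ft_force: [-0.5, 0.1, -0.4]
width: 15.4
```

```bash
python3 m.py 8
```

```text
11.975 pos [455.05 174.25 141.31] F [ 0.1   0.09 -0.61] sd [0.56 0.38 0.16] psd [0.04 0.02 0.04] T [ 0.019  0.012 -0.003] w 15.1
```

Side torque has gone, so the gauge is centred, and there is no wedge contact yet. Continuing.

{"op": "play_rows", "data": {
  "commands": [
    {"dx":0,"dy":0,"dz":-0.001,"ax":0,"ay":0,"az":0,"jaw":0},
    {"dx":0,"dy":0,"dz":-0.002,"ax":0,"ay":0,"az":0,"jaw":0},
    {"dx":0,"dy":0,"dz":-0.002,"ax":0,"ay":0,"az":0,"jaw":0}
  ],
  "squeeze": 60
}}

```text
clock: 12.35
position: [455.0, 174.2, 139.2]
orientation: [[-0.965, 0.264, -0.0], [0.264, 0.965, -0.0], [0.0, -0.0, -1.0]]
ft_force: [-0.3, -0.7, 0.0]
width: 15.5
```

```bash
python3 m.py 8
```

```text
12.75 pos [455.01 174.24 139.28] F [-0.08 -0.04 -0.99] sd [0.41 0.32 0.23] psd [0.02 0.01 0.03] T [ 0.02  -0.013 -0.013] w 15.3
```

{"op": "play_rows", "data": {
  "commands": [
    {"dx":0,"dy":0,"dz":-0.001,"ax":0,"ay":0,"az":0,"jaw":0},
    {"dx":0,"dy":0,"dz":-0.002,"ax":0,"ay":0,"az":0,"jaw":0},
    {"dx":0,"dy":0,"dz":-0.002,"ax":0,"ay":0,"az":0,"jaw":0}
  ],
  "squeeze": 60
}}

```text
clock: 13.12
position: [455.2, 174.3, 137.4]
orientation: [[-0.965, 0.264, 0.0], [0.264, 0.965, -0.0], [-0.0, 0.0, -1.0]]
ft_force: [0.2, 0.4, 0.0]
width: 15.3
```

```bash
python3 m.py 8
```

```text
13.525 pos [455.21 174.22 137.36] F [ 0.44 -0.28 -0.25] sd [0.46 0.65 0.53] psd [0.01 0.02 0.01] T [-0.007 -0.08  -0.031] w 15.1
```

{"op": "play_rows", "data": {
  "commands": [
    {"dx":0,"dy":0,"dz":-0.001,"ax":0,"ay":0,"az":0,"jaw":0},
    {"dx":0,"dy":0,"dz":-0.002,"ax":0,"ay":0,"az":0,"jaw":0},
    {"dx":0,"dy":0,"dz":-0.002,"ax":0,"ay":0,"az":0,"jaw":0}
  ],
  "squeeze": 60
}}

```text
clock: 13.9
position: [455.0, 174.2, 135.3]
orientation: [[-0.965, 0.264, 0.0], [0.264, 0.965, -0.0], [-0.0, -0.0, -1.0]]
ft_force: [0.6, 0.2, 0.5]
width: 15.5
```

```bash
python3 m.py 8
```

```text
14.3 pos [455.04 174.22 135.27] F [ 0.45 -0.09  0.35] sd [0.5  0.59 0.41] psd [0.01 0.01 0.01] T [-0.002 -0.086 -0.04 ] w 15.5
```

Contact began around TCP z≈138. Continuing, with measurements to fit the force against depth.

{"op": "play_rows", "data": {
  "commands": [
    {"dx":0,"dy":0,"dz":-0.001,"ax":0,"ay":0,"az":0,"jaw":0},
    {"dx":0,"dy":0,"dz":-0.002,"ax":0,"ay":0,"az":0,"jaw":0},
    {"dx":0,"dy":0,"dz":-0.002,"ax":0,"ay":0,"az":0,"jaw":0}
  ],
  "squeeze": 60
}}

```text
clock: 14.68
position: [455.1, 174.2, 133.3]
orientation: [[-0.965, 0.264, 0.0], [0.264, 0.965, -0.0], [-0.0, -0.0, -1.0]]
ft_force: [-0.3, -0.7, 1.1]
width: 15.5
```

```bash
python3 m.py 10
```

```text
15.175 pos [455.07 174.22 133.3 ] F [ 0.24 -0.25  0.71] sd [0.5  0.46 0.54] psd [0.01 0.01 0.01] T [-0.02  -0.079 -0.033] w 15.3
```

{"op": "play_rows", "data": {
  "commands": [
    {"dx":0,"dy":0,"dz":-0.001,"ax":0,"ay":0,"az":0,"jaw":0},
    {"dx":0,"dy":0,"dz":-0.002,"ax":0,"ay":0,"az":0,"jaw":0},
    {"dx":0,"dy":0,"dz":-0.002,"ax":0,"ay":0,"az":0,"jaw":0}
  ],
  "squeeze": 60
}}

```text
clock: 15.55
position: [455.1, 174.2, 131.3]
orientation: [[-0.965, 0.264, 0.0], [0.264, 0.965, -0.0], [-0.0, -0.0, -1.0]]
ft_force: [0.2, -0.0, 1.2]
width: 15.5
```

```bash
python3 m.py 10
```

```text
16.05 pos [455.09 174.22 131.3 ] F [0.13 0.04 1.13] sd [0.5  0.4  0.54] psd [0.01 0.01 0.01] T [-0.008 -0.082 -0.05 ] w 15.4
```

{"op": "play_rows", "data": {
  "commands": [
    {"dx":0,"dy":0,"dz":-0.001,"ax":0,"ay":0,"az":0,"jaw":0},
    {"dx":0,"dy":0,"dz":-0.002,"ax":0,"ay":0,"az":0,"jaw":0},
    {"dx":0,"dy":0,"dz":-0.002,"ax":0,"ay":0,"az":0,"jaw":0}
  ],
  "squeeze": 60
}}

```text
clock: 16.42
position: [455.1, 174.2, 129.3]
orientation: [[-0.965, 0.264, 0.0], [0.264, 0.965, -0.0], [-0.0, -0.0, -1.0]]
ft_force: [0.5, -0.4, 1.5]
width: 15.4
```

```bash
python3 m.py 10
```

```text
16.925 pos [455.07 174.22 129.29] F [ 0.32 -0.11  1.93] sd [0.49 0.32 0.28] psd [0.02 0.01 0.01] T [-0.015 -0.095 -0.048] w 15.2
```

{"op": "play_rows", "data": {
  "commands": [
    {"dx":0,"dy":0,"dz":-0.001,"ax":0,"ay":0,"az":0,"jaw":0},
    {"dx":0,"dy":0,"dz":-0.002,"ax":0,"ay":0,"az":0,"jaw":0},
    {"dx":0,"dy":0,"dz":-0.002,"ax":0,"ay":0,"az":0,"jaw":0}
  ],
  "squeeze": 60
}}

```text
clock: 17.3
position: [455.1, 174.2, 127.3]
orientation: [[-0.965, 0.264, 0.0], [0.264, 0.965, -0.0], [-0.0, -0.0, -1.0]]
ft_force: [1.4, 0.1, 2.3]
width: 15.1
```

```bash
python3 m.py 12
```

```text
17.9 pos [455.07 174.22 127.29] F [ 0.34 -0.23  2.28] sd [0.48 0.51 0.26] psd [0.01 0.01 0.01] T [-0.018 -0.086 -0.043] w 15.2
```

{"op": "play_rows", "data": {
  "commands": [
    {"dx":0,"dy":0,"dz":-0.001,"ax":0,"ay":0,"az":0,"jaw":0},
    {"dx":0,"dy":0,"dz":-0.002,"ax":0,"ay":0,"az":0,"jaw":0},
    {"dx":0,"dy":0,"dz":-0.002,"ax":0,"ay":0,"az":0,"jaw":0}
  ],
  "squeeze": 60
}}

```text
clock: 18.27
position: [455.1, 174.2, 125.3]
orientation: [[-0.965, 0.264, 0.0], [0.264, 0.965, -0.0], [-0.0, -0.0, -1.0]]
ft_force: [-0.2, -0.1, 2.9]
width: 15.3
```

```bash
python3 m.py 12; python3 - <<'E'
from rig import eyes
import cv2
b=eyes.read_camera("scene")[:,:,::-1];cv2.imwrite("pics/s4.png",b)
cv2.imwrite("pics/c8.png",cv2.resize(b[160:240,228:308],(600,600),interpolation=cv2.INTER_NEAREST))
E
```

```text
18.875 pos [455.07 174.22 125.3 ] F [ 0.41 -0.1   2.89] sd [0.62 0.44 0.33] psd [0.01 0.01 0.01] T [-0.026 -0.076 -0.068] w 15.4
```

View pics/c8.png

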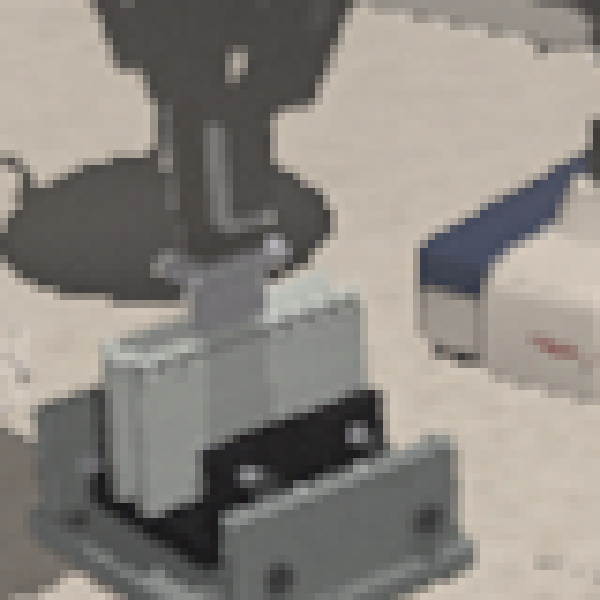

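The gauge is seated between the plates and still gripped. Net push is 3.7 N. The force slope gives about 1.4 mm of opening, and the contact depth gives about 1.6–1.7 mm. Both are within 1–2 mm, so I'm handing in.

```bash
python3 m.py 4; python3 -c "
from rig import ctrl
print(ctrl.sign_off())"
```

```text
19.125 pos [455.07 174.22 125.3 ] F [0.59 0.04 2.91] sd [0.48 0.22 0.32] psd [0.01 0.01 0.01] T [-0.064 -0.108 -0.055] w 15.2
the job is handed in; nothing more can be done
None
```

I took the tapered gauge from the rack's far slot and lifted it clear. I then lowered it upright between the jig plates, at about the middle of their length, and handed in at 19 s still gripping it (15 mm opening, 60 N squeeze).

**Depth:** I estimate the sprung plate is pushed back about 1.4–1.7 mm; I could not measure it directly. Two estimates disagree slightly:
- **Force slope:** about 1.4 mm, from a final downward push of about 3.7 N. That push is just under the rough 4–7 N you gave.
- **First contact:** about 1.6–1.7 mm, from the TCP height of about 138 mm at first contact and 125.3 mm at the end.

**Last checks:** position was steady to 0.01 mm. Side forces were small: about 0.6 N along x and near zero along y. Moments up to 0.11 N m remained, including a small twist about z that suggests a slight yaw mismatch, which I left alone.

**Bystanders:** the path stayed well away from the other gauge, the vial, the oil bottle and the petri dish, and no force suggested a bump. I did not take a final picture of them.

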